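Put the loose head back on the dished screw jack

ROBOT

A 7-joint arm with a two-finger parallel gripper is mounted at the origin on the work surface. World frame = base frame: x ahead of the robot, y to its left, z up, the work surface at z = 0. Lengths are in m, angles in rad, forces in N, time in s.
With the tool pointing down it reaches from about 0.425 to 0.875 m from the base axis. Payload 4.7 kg.
Tool frame: the origin (TCP) lies between the finger pads; the fingertips stand 11 mm ahead of it and the grasp point (between the pads) lies 8 mm behind it; z points along the fingers, y is the direction in which the jaws open and shut (so a half turn about z gives the same grasp; the last joint's range is limited). The gripper opens to 87 mm and grips with 3 to 60 N. Pads are 19 mm wide; open, the fingers measure 117 mm over their backs; the gripper's body (75 mm by 190 mm) begins 51 mm behind the grasp point.
Start: joints at [-1.318, 0.321, -0.07, 1.45, 0.023, 1.371, -0.057], TCP at [0.154, 0.632, 0.234] pointing down, gripper open.
Joint ranges: [-2.86, 2.86], [-0.3, 2.09], [-1.38, 1.24], [0.06, 2.45], [-1.56, 4.7], [0.09, 2.05], [-2.69, 2.69]. Speed limits (rad/s): [2.57, 2.57, 3.14, 3.14, 3.14, 3.14, 3.14].

INTERFACE

Orientations are given as a rotation vector (axis times angle).
In Python, from bench import ctrl gives the robot as it stands.
- The arm moves only by the tool servo_tool, never from a script. Its argument "series" is a list of rows, each an object with "travel": the shift along the tool's x, y, z in m, a list of three; "angular": the turn, a rotation vector about the tool's x, y, z in rad, a list of three. A call has 1 to 5 rows; each row shifts and turns the commanded pose from where the row before left it, along the tool's axes as they then stand; what a row does not reach is not made up. A row lasts 1/10 s, in which the tool goes at most 50 mm and 8.59 degrees, less where a joint would pass 70% of its speed; a pose out of reach is approached as far as the arm can. A call with a gripper value outside its range is refused whole. "claw" is the finger opening in m, from 0 to 0.087, set as the call begins (left out, the last holds). The fingers move at their own pace and stop on an object; "squeeze" is the grip in N (left out, the last holds). Time passes only in rows, so rows that do not move let the fingers close. It gives the time, the measured TCP pose, the force and the opening at its end, in the units of the state.
- ctrl.get_state(): the state, without advancing time (a new reading comes with each control period).
- ctrl.get_image(name): name is "scene" or "top" or "wrist"; returns the picture (400x640x3 uint8, red, green, blue); there is no depth.
- ctrl.calibration(name): a dict with "fx", "fy", "cx", "cy" (pixels), "distortion" ([k1, k2, p1, p2, k3] as OpenCV has them; the pictures are not rectified), "rvec" (rotation vector, rad) and "tvec" (3), from world to camera coordinates, as OpenCV has them. Camera axes: x right, y down, z forward; pixel columns grow to the right and rows downward; lengths in m; the calibration is good to about 2 mm. A picture is of the moment at which its call begins: read the wrist's pose just before it. calibration takes no time and is no camera call; for the wrist camera it gives the pose at the moment of the call.
- ctrl.close_job(): hands the job in, once; it reports no verdict.
The state is a dict: "time": time; "joint_positions": joint angles; "qd": joint speeds; "joint_torque": joint torques, N m; "position": TCP position; "tool_rot": TCP orientation; "ft_force": force on the tool from outside, world axes, zero at the start; "torque": the same for the moment, N m; "grip_width": opening from 0.0 (shut) to 1.0 (fully open).
Only numpy, scipy, OpenCV 4.12 (cv2) and the standard library are available. Lean on these libraries where they do the work, as an engineer would, in place of code of your own. Each camera call takes 0.05 s, during which the arm holds its last target.

TASK

Pick up the loose steel jack head and seat its domed end fully down in the hollow cup on top of the dished screw jack, so that it stands upright there, then let go. Set it in gently rather than dropping it, and leave both jacks standing where they are.

Things in the scene. Friction and masses are not known exactly. Their poses are not given: they have to be found in the camera images.
- head: The loose jack head: a bare steel turned piece, 60 mm tall, standing upright on the bench, domed end down. A round shank 34 mm in diameter runs from 25 to 60 mm above its underside (grip it there, near the top, from above, any yaw); below it a collar 52 mm across (16 to 19 mm above the underside), then the domed base narrowing to a flat foot 28 mm across. About 0.5 kg. Origin at the centre of the foot's underside, z up along the shank.
- cup_jack: The dished screw jack: dark cast-steel body on a round base 90 mm across, topped by a bright steel cup 68 mm across, 90 mm tall in all; heavy (about 2.2 kg), loose on the bench. The cup is hollow: a tapering recess 18 mm deep, about 60 mm across at the mouth and 33 mm across at its flat floor, which lies 72 mm above the bench; the head's foot rests on that floor with about 2 mm of play around. Origin at the centre of its underside, z up through the centre of the cup.
- flat_jack: A bystander: the same jack, 90 mm tall with a round base 90 mm across, but with a solid flat top 68 mm across and no recess. Origin at the centre of its underside, z up. The three standing things may change places. Elsewhere on the bench, clear of them, lie a wrench, a screwdriver, a mallet, a socket rail, a drawer unit and a vise.
Things that resemble listed ones, but are neither listed nor needed, are in the scene too. What is meant by the head is not blue, and is the larger of those in its own colour.

How it is judged:
At the end, for the whole second after the job is handed in: The head stands domed end down in the cup of the dished jack, on the cup's floor (foot within 5 mm of floor height, within 10 mm of the cup's axis), upright within 10 degrees and at rest; both jacks stand upright within 30 mm of where they stood (horizontal distance between head and cup_jack below 0.01 m and z of head in the frame of cup_jack between 0.068 and 0.077 m and angle between each of head, cup_jack, flat_jack's own z axis and vertical below 0.18 rad and distance of each of cup_jack, flat_jack from where it was at the start of the episode below 0.03 m and linear speed of head below 0.02 m/s); the robot touches nothing.
It fails at once if the head is dropped (falls freely faster than 0.6 m/s, about 18 mm of fall) (contact force between head and the fingers below 0.05 N and linear speed of head above 0.6 m/s).
It also fails if it takes over 38 s, if anything falls off the work surface, if the arm or the gripper's body presses on something with over 40 N, if the wrist force passes 120 N, or if a joint passes its speed limit or range.

## Working session

There is one attempt and no reset: what is moved stays moved. The work goes in short steps, Python scripts to look and compute and a tool call to move; the robot and the scene stay as the last step left them, time stands still between calls to the robot, and variables do not carry over. Pictures are saved under pics/ and viewed, and the job is handed in when it is done.

Besides the shell and the picture viewer there is one more tool, called after "Emit:" as name(argument=value, ...) on one line, values as JSON. servo_tool: Moves the arm, as the interface text tells. Its arguments: {"type":"object","properties":{"series":{"type":"array","items":{"type":"object","properties":{"travel":{"type":"array","items":{"type":"number"}},"angular":{"type":"array","items":{"type":"number"}}}}},"claw":{"type":"number"},"squeeze":{"type":"number"}},"required":["series"]}

```bash
mkdir -p pics; ls
python3 - <<'E'
from bench import ctrl
import cv2
s=ctrl.get_state(); print(s['time'],s['position'],s['tool_rot'],s['grip_width'])
for n in ['scene','top']:
    im=ctrl.get_image(n); cv2.imwrite(f'pics/{n}0.png',im[:,:,::-1]); c=ctrl.calibration(n); print(n,c)
E
```

```text
pics
0.0 [0.15367481 0.63100484 0.23243174] [-3.74214624e-01 -3.11909009e+00  3.06887512e-03] 0.9965181997534048
scene {'fx': 476.8419486108145, 'fy': 476.8419486108145, 'cx': 315.033997465634, 'cy': 204.4859771786537, 'distortion': array([0.03013168, 0.        , 0.        , 0.        , 0.        ]), 'rvec': array([ 0.99404292,  2.32579373, -1.15562017]), 'tvec': array([ 0.37253615, -0.18716814,  1.34697374])}
top {'fx': 463.011026640712, 'fy': 463.011026640712, 'cx': 324.5258616716701, 'cy': 200.27354157899313, 'distortion': array([-0.06986925,  0.        ,  0.        ,  0.        ,  0.        ]), 'rvec': array([ 2.15607053, -2.20763497,  0.0374858 ]), 'tvec': array([0.03067321, 0.51238483, 0.78119595])}
```

View pics/scene0.png

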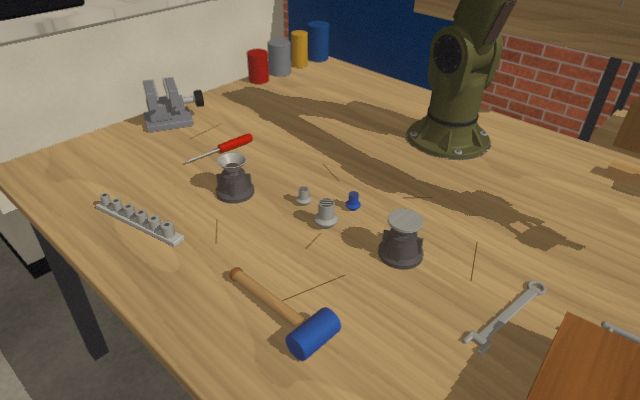

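View pics/top0.png

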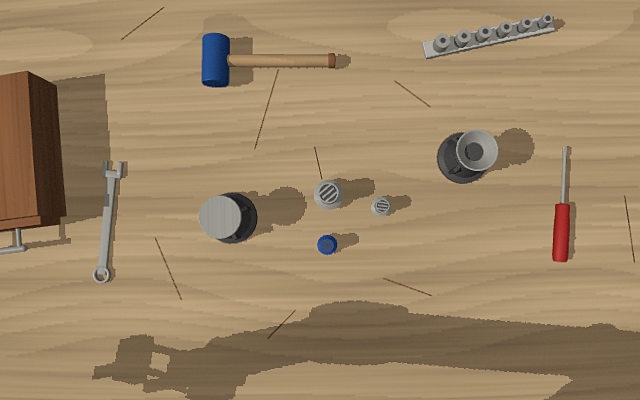

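Candidates for the head in the top view are the large grey piece at (328,193), the small grey one at (381,206) and the blue one at (327,245). By the description it is the large grey piece. The cup jack is at (470,153), showing a hollow cup, and the flat jack is at (225,217).

```bash
cat > h.py <<'E'
import numpy as np,cv2
from bench import ctrl
def ray(c,uv):
    K=np.array([[c['fx'],0,c['cx']],[0,c['fy'],c['cy']],[0,0,1]])
    p=cv2.undistortPoints(np.array(uv,float).reshape(-1,1,2),K,np.array(c['distortion']))[:,0]
    R=cv2.Rodrigues(np.array(c['rvec']))[0]; t=np.array(c['tvec'])
    d=np.c_[p,np.ones(len(p))]@R
    return -R.T@t,d
def onplane(c,uv,z):
    o,d=ray(c,uv); return o+d*((z-o[2])/d[:,2])[:,None]
E
python3 - <<'E'
from h import *
c=ctrl.calibration('top'); im=cv2.imread('pics/top0.png')
a=cv2.resize(im[165:265,290:410],None,fx=4,fy=4,interpolation=cv2.INTER_NEAREST)
b=cv2.resize(im[110:210,420:520],None,fx=4,fy=4,interpolation=cv2.INTER_NEAREST)
cv2.imwrite('pics/crop0.png',np.hstack([a[:400],b[:400]])[:, :800])
hsv=cv2.cvtColor(im,cv2.COLOR_BGR2HSV)
print(hsv[193,318],hsv[140,455],hsv[153,485],hsv[170,440],hsv[220,300],hsv[100,300])
m=((hsv[...,1]<60)).astype(np.uint8)*255
for nm,(u0,v0,u1,v1) in dict(head=(305,170,352,218),small=(365,190,398,222),cup=(425,120,505,190),flat=(190,185,265,250)).items():
    mm=np.zeros_like(m); mm[v0:v1,u0:u1]=m[v0:v1,u0:u1]
    if nm in('cup','flat'): mm[(hsv[...,2]<105)]=0
    cs=cv2.findContours(mm,cv2.RETR_EXTERNAL,cv2.CHAIN_APPROX_NONE)[0]
    k=max(cs,key=cv2.contourArea); (u,v),r=cv2.minEnclosingCircle(k)
    z=0.0175 if nm in('head','small') else .09
    P=onplane(c,[[u,v],[u+r,v],[u,v+r]],z); print(nm,u,v,r,cv2.boundingRect(k),P[0],np.linalg.norm(P[1]-P[0])*2)
E
```

```text
[ 27  15 155] [90  3 73] [ 22  18 157] [ 16  73 102] [ 18  89 178] [ 18  84 186]
head 328.0662536621094 194.22891235351562 15.086091041564941 (313, 180, 31, 30) [0.52303769 0.01219098 0.0175    ] 0.051690915381355236
small 380.5 206.5 10.12432861328125 (371, 197, 20, 20) [ 0.49983396 -0.07690649  0.0175    ] 0.034590283066338316
cup 476.46429443359375 149.6904754638672 21.640594482421875 (456, 129, 42, 42) [ 0.58230398 -0.22303398  0.09      ] 0.06858547688214692
flat 219.56494140625 216.83766174316406 21.534908294677734 (199, 196, 42, 43) [0.48669685 0.18200646 0.09      ] 0.0681374606689614
```

View pics/crop0.png

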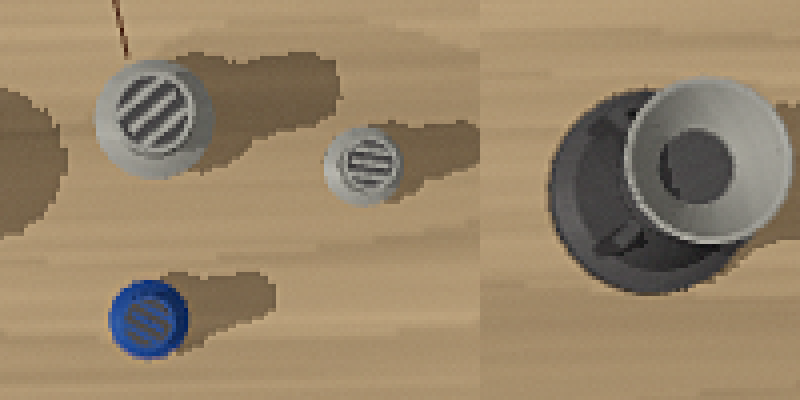

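The large grey piece at (328,193) has a collar of 51.7 mm, which matches 52. The small one is 35 mm and the other is blue, so the choice holds. The cup rim measures 68.6 mm, which matches 68. I'm moving over the head now.

Emit:
servo_tool(series=[{"travel":[-0.015,-0.015,0]},{"travel":[-0.025,-0.025,0]},{"travel":[-0.03,-0.03,0]},{"travel":[-0.03,-0.03,0]},{"travel":[-0.03,-0.03,0]}], claw=0.087)

```text
$.series[0]: bad value
```

Emit:
servo_tool(series=[{"travel":[-0.03,-0.03,0]},{"travel":[-0.03,-0.03,0]},{"travel":[-0.03,-0.03,0]},{"travel":[-0.03,-0.03,0]},{"travel":[-0.03,-0.03,0]}])

```text
$.series[0]: bad value
```

Emit:
servo_tool(series=[{"travel":[-0.03,-0.03,0]},{"travel":[-0.03,-0.03,0]},{"travel":[-0.03,-0.03,0]},{"travel":[-0.03,-0.03,0]},{"travel":[-0.03,-0.03,0]}])

```text
$.series[0]: bad value
```

Emit:
servo_tool(series=[{"travel":[-0.03,-0.03,0]},{"travel":[-0.025,-0.03,0]},{"travel":[-0.02,-0.025,0]},{"travel":[0,0,0]},{"travel":[0,0,0]}])

```text
$.series[0]: bad value
```

Run:
```python
from h import *
from scipy.spatial.transform import Rotation as Ro
s=ctrl.get_state(); c=ctrl.calibration('wrist'); im=ctrl.get_image('wrist')[:,:,::-1].copy(); cv2.imwrite('pics/w1.png',im)
R=Ro.from_rotvec(s['tool_rot']).as_matrix(); print(s['time'],s['position'],R.round(4),s['joint_positions'])
import pickle; pickle.dump((s,c),open('w1.pkl','wb'))
p=np.array([.523,.0122,.039]); print('tool delta',R.T@(p-s['position']))
K=np.array([[c['fx'],0,c['cx']],[0,c['fy'],c['cy']],[0,0,1]])
print(cv2.projectPoints(np.array([[.523,.0122,.06],[.523,.0122,.0175]]),c['rvec'],c['tvec'],K,c['distortion'])[0])
```

```text
0.1 [0.15367866 0.63110482 0.23259356] [[-9.716e-01  2.365e-01 -3.000e-04]
 [ 2.365e-01  9.716e-01 -1.600e-03]
 [-1.000e-04 -1.600e-03 -1.000e+00]] [-1.3178942   0.32172411 -0.07009877  1.45153999  0.02259731  1.37075061
 -0.05689651]
tool delta [-0.50519715 -0.51368799  0.19447463]
[[[  4.60346966 480.37318634]]

 [[ 21.21095036 458.34248786]]]
```

View pics/w1.png

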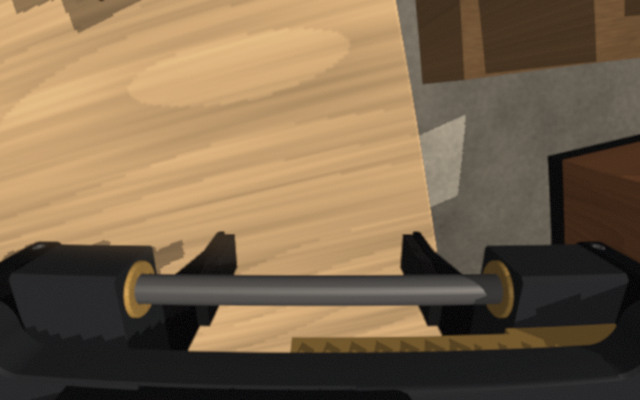

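The rows were refused because the angular entry was missing, so the arm has not moved. The wrist picture shows only bare bench.

Emit:
servo_tool(series=[{"travel":[-0.015,-0.015,0],"angular":[0,0,0]},{"travel":[-0.025,-0.025,0],"angular":[0,0,0]},{"travel":[-0.03,-0.03,0],"angular":[0,0,0]},{"travel":[-0.03,-0.03,0],"angular":[0,0,0]},{"travel":[-0.03,-0.03,0],"angular":[0,0,0]}], claw=0.087)

```text
time: 0.65
position: [0.25, 0.4728, 0.2332]
tool_rot: [-0.374, -3.119, 0.001]
ft_force: [1.0, 0.0, 0.8]
grip_width: 0.997
```

Emit:
servo_tool(series=[{"travel":[-0.03,-0.03,0],"angular":[0,0,0]},{"travel":[-0.03,-0.03,0],"angular":[0,0,0]},{"travel":[-0.03,-0.03,0],"angular":[0,0,0]},{"travel":[-0.03,-0.03,0],"angular":[0,0,0]},{"travel":[-0.03,-0.03,0],"angular":[0,0,0]}])

```text
time: 1.15
position: [0.3601, 0.2915, 0.2335]
tool_rot: [-0.374, -3.119, -0.0]
ft_force: [0.9, 0.8, 0.1]
grip_width: 0.998
```

Emit:
servo_tool(series=[{"travel":[-0.03,-0.03,0],"angular":[0,0,0]},{"travel":[-0.03,-0.03,0],"angular":[0,0,0]},{"travel":[-0.03,-0.03,0],"angular":[0,0,0]},{"travel":[-0.03,-0.03,0],"angular":[0,0,0]},{"travel":[-0.03,-0.03,0],"angular":[0,0,0]}])

```text
time: 1.65
position: [0.4703, 0.1104, 0.2336]
tool_rot: [0.374, 3.119, 0.001]
ft_force: [0.7, 1.1, -0.7]
grip_width: 1.001
```

Emit:
servo_tool(series=[{"travel":[-0.025,-0.025,0],"angular":[0,0,0]},{"travel":[-0.015,-0.015,0],"angular":[0,0,0]},{"travel":[-0.005,-0.005,0],"angular":[0,0,0]},{"travel":[0,0,0],"angular":[0,0,0]}])

```text
time: 2.05
position: [0.5029, 0.0573, 0.2333]
tool_rot: [-0.377, -3.118, 0.0]
ft_force: [-0.5, 1.5, 0.1]
grip_width: 0.997
```

```bash
cat > look.py <<'E'
from h import *
import sys
from scipy.spatial.transform import Rotation as Ro
n=sys.argv[1]; p=np.array(eval(sys.argv[2])); q=np.array(eval(sys.argv[3]))
s=ctrl.get_state(); c=ctrl.calibration('wrist'); im=ctrl.get_image('wrist')[:,:,::-1].copy(); cv2.imwrite(f'pics/{n}.png',im)
R=Ro.from_rotvec(s['tool_rot']).as_matrix(); print(s['time'],s['position'],R.round(4),s['joint_positions'].round(2) if hasattr(s['joint_positions'],'round') else s['joint_positions'])
import pickle; pickle.dump((s,c),open(n+'.pkl','wb'))
print('tool delta',R.T@(p-s['position']))
K=np.array([[c['fx'],0,c['cx']],[0,c['fy'],c['cy']],[0,0,1]])
print(cv2.projectPoints(q.astype(float),c['rvec'],c['tvec'],K,c['distortion'])[0])
E
python3 look.py w2 '[.523,.0122,.039]' '[[.523,.0122,.06],[.523,.0122,.0175]]'
```

```text
2.05 [0.50291289 0.0572859  0.23334068] [[-9.712e-01  2.381e-01 -5.000e-04]
 [ 2.381e-01  9.712e-01  0.000e+00]
 [ 5.000e-04 -1.000e-04 -1.000e+00]] [-0.69  0.    0.53  1.82 -0.    1.32  1.17]
tool delta [-0.03033545 -0.03898695  0.19433041]
[[[279.34878634 207.16685096]]

 [[283.53992119 195.18542934]]]
```

View pics/w2.png

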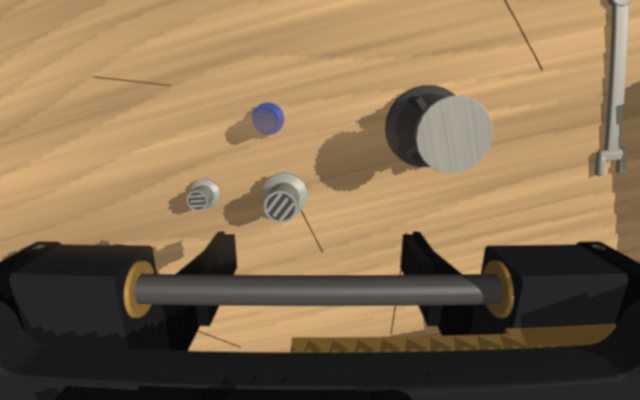

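The wrist view shows the head's top at about (280,206), against a prediction of (279,207), so the two views agree to about 1 mm. I'm centring and descending.

Emit:
servo_tool(series=[{"travel":[-0.015,-0.02,0.01],"angular":[0,0,0]},{"travel":[-0.015,-0.019,0.02],"angular":[0,0,0]},{"travel":[0,0,0.03],"angular":[0,0,0]},{"travel":[0,0,0.03],"angular":[0,0,0]},{"travel":[0,0,0.02],"angular":[0,0,0]}])

```text
time: 2.6
position: [0.5212, 0.0149, 0.1214]
tool_rot: [-0.37, -3.117, -0.001]
ft_force: [0.1, 0.4, 0.4]
grip_width: 0.994
```

Emit:
servo_tool(series=[{"travel":[0,0,0],"angular":[0,0,0]}])

```text
time: 2.7
position: [0.5199, 0.0147, 0.1206]
tool_rot: [-0.369, -3.114, 0.002]
ft_force: [-0.5, -0.5, 1.1]
grip_width: 1.0
```

```bash
python3 look.py w3 '[.523,.0122,.039]' '[[.523,.0122,.06],[.523,.0122,.0175]]'
```

```text
2.7 [0.5199363  0.01472441 0.12061051] [[-9.723e-01  2.337e-01 -6.400e-03]
 [ 2.337e-01  9.723e-01 -4.000e-04]
 [ 6.100e-03 -1.900e-03 -1.000e+00]] [-0.62  0.15  0.58  1.92 -0.09  1.1   1.34]
tool delta [-0.00406789 -0.00158426  0.0815903 ]
[[[315.34724773 223.40588642]]

 [[315.95744894 204.01742548]]]
```

View pics/w3.png

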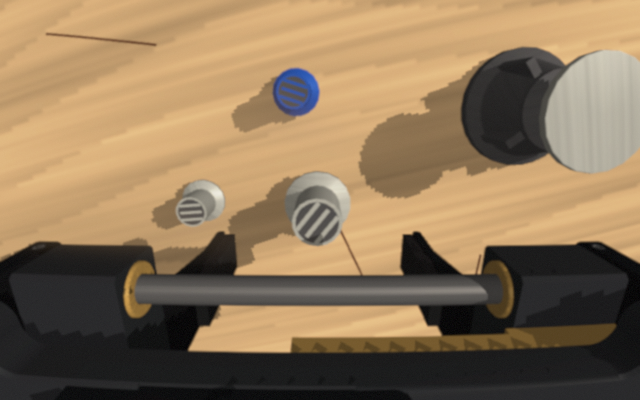

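The head top is at (317,222), against a prediction of (315,223). I'm applying the small correction and going down.

Emit:
servo_tool(series=[{"travel":[-0.002,-0.001,0.01],"angular":[0,0,0]},{"travel":[-0.002,-0.001,0.02],"angular":[0,0,0]},{"travel":[0,0,0.02],"angular":[0,0,0]},{"travel":[0,0,0.02],"angular":[0,0,0]},{"travel":[0,0,0]}])

```text
$.series[4]: bad value
```

Emit:
servo_tool(series=[{"travel":[-0.002,-0.001,0.01],"angular":[0,0,0]},{"travel":[-0.002,-0.001,0.02],"angular":[0,0,0]},{"travel":[0,0,0.02],"angular":[0,0,0]},{"travel":[0,0,0.02],"angular":[0,0,0]},{"travel":[0,0,0],"angular":[0,0,0]}])

```text
time: 3.25
position: [0.525, 0.0102, 0.0521]
tool_rot: [-0.373, -3.116, 0.001]
ft_force: [-0.8, -0.6, 0.4]
grip_width: 1.001
```

Emit:
servo_tool(series=[{"travel":[0,0,0],"angular":[0,0,0]},{"travel":[0,0,0],"angular":[0,0,0]}])

```text
time: 3.45
position: [0.5276, 0.0101, 0.0551]
tool_rot: [0.373, 3.117, 0.002]
ft_force: [0.4, 0.4, 1.1]
grip_width: 1.004
```

```bash
python3 look.py w4 '[.523,.0122,.039]' '[[.523,.0122,.06],[.523,.0122,.0175]]'
```

```text
3.45 [0.52758514 0.01005821 0.05505876] [[-9.717e-01  2.363e-01  2.700e-03]
 [ 2.363e-01  9.717e-01  7.000e-04]
 [-2.500e-03  1.300e-03 -1.000e+00]] [-0.58  0.25  0.57  1.97 -0.16  0.96  1.4 ]
tool delta [0.00500084 0.00097713 0.01604778]
[[[319.49991401 256.27878057]]

 [[319.23833888 223.41452214]]]
```

View pics/w4.png

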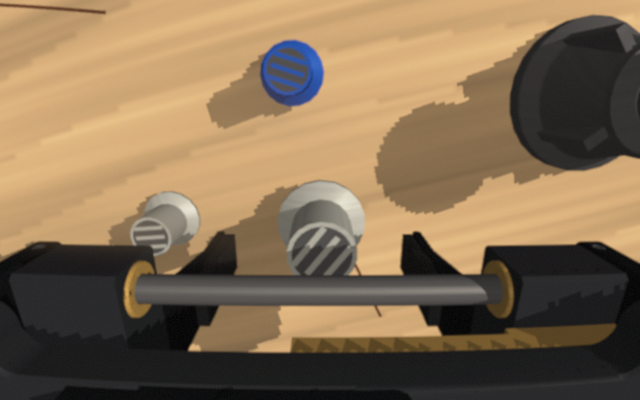

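The head sits between the fingers, with its top at (322,252). The reading drifts a little, so I'm letting it settle.

Emit:
servo_tool(series=[{"travel":[0,0,0],"angular":[0,0,0]},{"travel":[0,0,0],"angular":[0,0,0]}])

```text
time: 3.7
position: [0.5268, 0.0099, 0.0543]
tool_rot: [0.374, 3.118, 0.001]
ft_force: [-0.4, 0.1, 0.8]
grip_width: 0.996
```

Emit:
servo_tool(series=[{"travel":[0,0,0],"angular":[0,0,0]},{"travel":[0,0,0],"angular":[0,0,0]}])

```text
time: 3.9
position: [0.5264, 0.0098, 0.0537]
tool_rot: [0.374, 3.119, 0.0]
ft_force: [0.1, 0.1, 0.1]
grip_width: 1.001
```

Emit:
servo_tool(series=[{"travel":[0.0015,0.001,0.004],"angular":[0,0,0]},{"travel":[0.001,0.001,0.004],"angular":[0,0,0]},{"travel":[0.001,0,0.004],"angular":[0,0,0]},{"travel":[0,0,0.002],"angular":[0,0,0]},{"travel":[0,0,0],"angular":[0,0,0]}])

```text
time: 4.4
position: [0.523, 0.0125, 0.039]
tool_rot: [-0.374, -3.118, 0.001]
ft_force: [-0.8, 0.5, -1.5]
grip_width: 1.004
```

Emit:
servo_tool(series=[{"travel":[0,0,0],"angular":[0,0,0]},{"travel":[0,0,0],"angular":[0,0,0]},{"travel":[0,0,0],"angular":[0,0,0]},{"travel":[0,0,0],"angular":[0,0,0]},{"travel":[0,0,0],"angular":[0,0,0]}])

```text
time: 4.9
position: [0.5235, 0.0126, 0.0396]
tool_rot: [0.374, 3.119, 0.0]
ft_force: [-0.8, 0.6, 0.6]
grip_width: 0.998
```

The TCP is on target, so I'm closing.

Emit:
servo_tool(series=[{"travel":[0,0,0],"angular":[0,0,0]},{"travel":[0,0,0],"angular":[0,0,0]},{"travel":[0,0,0],"angular":[0,0,0]},{"travel":[0,0,0],"angular":[0,0,0]},{"travel":[0,0,0],"angular":[0,0,0]}], claw=0.02, squeeze=40)

```text
time: 5.4
position: [0.5234, 0.0126, 0.0396]
tool_rot: [0.374, 3.119, 0.0]
ft_force: [0.5, -0.2, 0.6]
grip_width: 0.628
```

Emit:
servo_tool(series=[{"travel":[0,0,0],"angular":[0,0,0]},{"travel":[0,0,0],"angular":[0,0,0]},{"travel":[0,0,0],"angular":[0,0,0]},{"travel":[0,0,0],"angular":[0,0,0]},{"travel":[0,0,0],"angular":[0,0,0]}])

```text
time: 5.9
position: [0.5234, 0.0127, 0.0395]
tool_rot: [0.374, 3.119, 0.0]
ft_force: [0.1, -0.3, 0.0]
grip_width: 0.384
```

Emit:
servo_tool(series=[{"travel":[0,0,0],"angular":[0,0,0]},{"travel":[0,0,0],"angular":[0,0,0]},{"travel":[0,0,-0.003],"angular":[0,0,0]},{"travel":[0,0,-0.007],"angular":[0,0,0]},{"travel":[0,0,-0.01],"angular":[0,0,0]}])

```text
time: 6.4
position: [0.5224, 0.0123, 0.0594]
tool_rot: [-0.374, -3.117, 0.001]
ft_force: [-0.2, -0.1, -4.1]
grip_width: 0.377
```

Emit:
servo_tool(series=[{"travel":[0,0,-0.02],"angular":[0,0,0]},{"travel":[0,0,-0.02],"angular":[0,0,0]},{"travel":[0,0,-0.02],"angular":[0,0,0]},{"travel":[0,0,-0.02],"angular":[0,0,0]},{"travel":[0,0,-0.02],"angular":[0,0,0]}])

```text
time: 6.9
position: [0.5232, 0.0123, 0.1611]
tool_rot: [0.375, 3.119, 0.0]
ft_force: [-0.0, 0.6, -3.7]
grip_width: 0.377
```

Emit:
servo_tool(series=[{"travel":[0,0,-0.01],"angular":[0,0,0]},{"travel":[0,0,0],"angular":[0,0,0]},{"travel":[0,0,0],"angular":[0,0,0]}])

```text
time: 7.2
position: [0.5229, 0.0126, 0.1691]
tool_rot: [-0.374, -3.119, 0.0]
ft_force: [-0.5, 0.3, -4.4]
grip_width: 0.384
```

```bash
cat > chk.py <<'E'
from h import *
import sys
n=sys.argv[1]
from scipy.spatial.transform import Rotation as Ro
s=ctrl.get_state(); R=Ro.from_rotvec(s['tool_rot']).as_matrix()
print(s['time'],s['position'],R[:,2],s['ft_force'],s['grip_width'])
for k in ('scene','top','wrist'):
    cv2.imwrite(f'pics/{k}_{n}.png',ctrl.get_image(k)[:,:,::-1])
a=cv2.imread(f'pics/scene_{n}.png')[60:300,170:490]; b=cv2.imread(f'pics/top_{n}.png')[90:330,200:520]; w=cv2.imread(f'pics/wrist_{n}.png')
cv2.imwrite(f'pics/mix_{n}.png',np.vstack([np.hstack([a,b]),w[100:400]]))
E
python3 chk.py 5
```

```text
7.2 [0.52290622 0.01256984 0.16905121] [-6.97610963e-04  7.36445582e-05 -9.99999754e-01] [-0.46542843  0.270463   -4.42493394] 0.3835115171470601
```

View pics/mix_5.png

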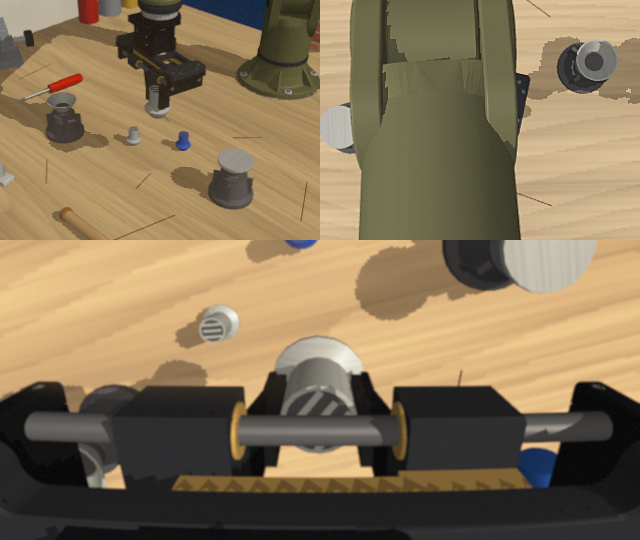

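The head is held upright, with about 4.4 N of weight on the wrist and an opening of 33 mm. Before moving on I'll cross-check the cup position using the saved scene picture.

Run:
```python
from h import *
c=ctrl.calibration('scene'); t=ctrl.calibration('top')
K=np.array([[c['fx'],0,c['cx']],[0,c['fy'],c['cy']],[0,0,1]])
for nm,z,p,rr in [('scene0',.09,(.5823,-.223),.034),('scene_5',.09,(.5823,-.223),.034)]:
    im=cv2.imread(f'pics/{nm}.png').copy()
    a=np.linspace(0,2*np.pi,60)
    big=cv2.resize(im[140:215,200:270],None,fx=7,fy=7,interpolation=cv2.INTER_CUBIC)
    for zz,r in ((.09,.034),(.0,.045)):
        q=cv2.projectPoints(np.c_[p[0]+r*np.cos(a),p[1]+r*np.sin(a),a*0+zz],c['rvec'],c['tvec'],K,c['distortion'])[0][:,0]
        cv2.polylines(big,[np.int32((q-[200,140]+.5)*7)],True,(0,255,0),1)
    cv2.imwrite(f'pics/ov_{nm}.png',big)
```

```text
(no output)
```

View pics/ov_scene_5.png

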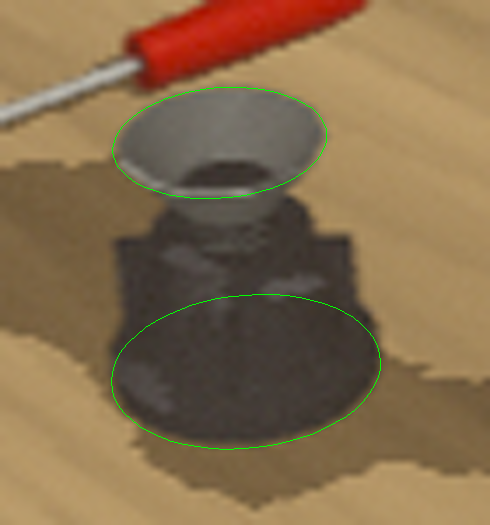

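Emit:
servo_tool(series=[{"travel":[-0.005,-0.01,0],"angular":[0,0,0]},{"travel":[-0.01,-0.02,0],"angular":[0,0,0]},{"travel":[-0.015,-0.03,0],"angular":[0,0,0]},{"travel":[-0.02,-0.035,0],"angular":[0,0,0]},{"travel":[-0.02,-0.035,0],"angular":[0,0,0]}])

```text
time: 7.85
position: [0.5607, -0.1323, 0.1692]
tool_rot: [-0.373, -3.119, 0.001]
ft_force: [1.2, 0.6, -3.8]
grip_width: 0.38
```

Emit:
servo_tool(series=[{"travel":[-0.02,-0.035,0],"angular":[0,0,0]},{"travel":[-0.015,-0.03,0],"angular":[0,0,0]},{"travel":[-0.008,-0.02,0],"angular":[0,0,0]},{"travel":[0,0,0],"angular":[0,0,0]},{"travel":[0,0,0],"angular":[0,0,0]}])

```text
time: 8.35
position: [0.5817, -0.2242, 0.1688]
tool_rot: [-0.377, -3.117, 0.0]
ft_force: [-0.0, 0.2, -4.0]
grip_width: 0.381
```

Emit:
servo_tool(series=[{"travel":[0,0,0],"angular":[0,0,0]},{"travel":[0,0,0],"angular":[0,0,0]},{"travel":[0,0,0],"angular":[0,0,0]},{"travel":[0,0,0],"angular":[0,0,0]},{"travel":[0,0,0],"angular":[0,0,0]}])

```text
time: 8.85
position: [0.5824, -0.2226, 0.1697]
tool_rot: [0.373, 3.119, 0.0]
ft_force: [-0.4, -0.2, -5.4]
grip_width: 0.382
```

```bash
python3 chk.py 6; python3 look.py w6 '[.5823,-.223,.111]' '[[.5823,-.223,.09],[.5823,-.223,.072]]'
```

```text
8.85 [ 0.58241825 -0.22260924  0.16970045] [ 3.09253422e-04  2.20705361e-04 -9.99999928e-01] [-0.37803762 -0.15526586 -5.44079   ] 0.3823248997660271
9.0 [ 0.58232605 -0.22291969  0.16961643] [[-9.717e-01  2.363e-01  2.000e-04]
 [ 2.363e-01  9.717e-01  1.000e-04]
 [-1.000e-04  1.000e-04 -1.000e+00]] [-0.26  0.36  0.72  1.63 -0.25  1.25  1.85]
tool delta [ 1.48236076e-05 -9.23761137e-05  5.86164205e-02]
[[[317.70595866 208.58097989]]

 [[317.76612277 201.00968349]]]
```

View pics/mix_6.png

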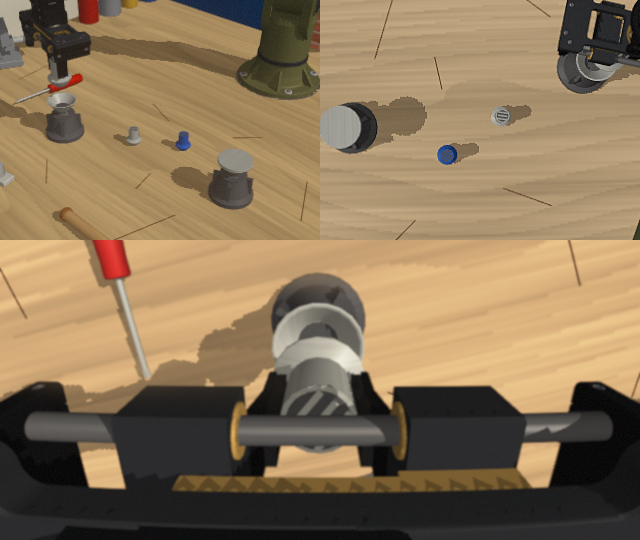

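The scene overlay matches the cup rim and base. The wrist view shows the cup rim spanning u = 272 to 363, so its centre is at 317.5 against a predicted 317.7. The held collar is centred on it. I'm lowering in steps.

Emit:
servo_tool(series=[{"travel":[0,0,0.005],"angular":[0,0,0]},{"travel":[0,0,0.01],"angular":[0,0,0]},{"travel":[0,0,0.01],"angular":[0,0,0]},{"travel":[0,0,0.005],"angular":[0,0,0]},{"travel":[0,0,0],"angular":[0,0,0]}])

```text
time: 9.55
position: [0.5814, -0.2227, 0.138]
tool_rot: [-0.374, -3.117, -0.0]
ft_force: [-0.9, -0.4, -3.9]
grip_width: 0.379
```

Emit:
servo_tool(series=[{"travel":[0,0,0],"angular":[0,0,0]},{"travel":[0,0,0],"angular":[0,0,0]},{"travel":[0,0,0],"angular":[0,0,0]},{"travel":[0,0,0],"angular":[0,0,0]},{"travel":[0,0,0],"angular":[0,0,0]}])

```text
time: 10.05
position: [0.5824, -0.2231, 0.1398]
tool_rot: [0.374, 3.119, 0.0]
ft_force: [-0.2, -0.0, -4.8]
grip_width: 0.384
```

```bash
python3 chk.py 7; python3 look.py w7 '[.5823,-.223,.1115]' '[[.5823,-.223,.09],[.5823,-.223,.072]]'
```

```text
10.05 [ 0.58242708 -0.22308279  0.13981521] [ 4.99800550e-04  2.74624929e-05 -9.99999875e-01] [-0.2337687  -0.03708447 -4.7966336 ] 0.38363154904792607
10.2 [ 0.58234028 -0.22302717  0.13963368] [[-9.716e-01  2.365e-01  2.000e-04]
 [ 2.365e-01  9.716e-01  1.000e-04]
 [-2.000e-04  1.000e-04 -1.000e+00]] [-0.25  0.39  0.71  1.66 -0.27  1.2   1.86]
tool delta [5.02765728e-05 1.36694430e-05 2.81336727e-02]
[[[317.71023937 223.8557081 ]]

 [[317.77795699 214.20886231]]]
```

View pics/mix_7.png

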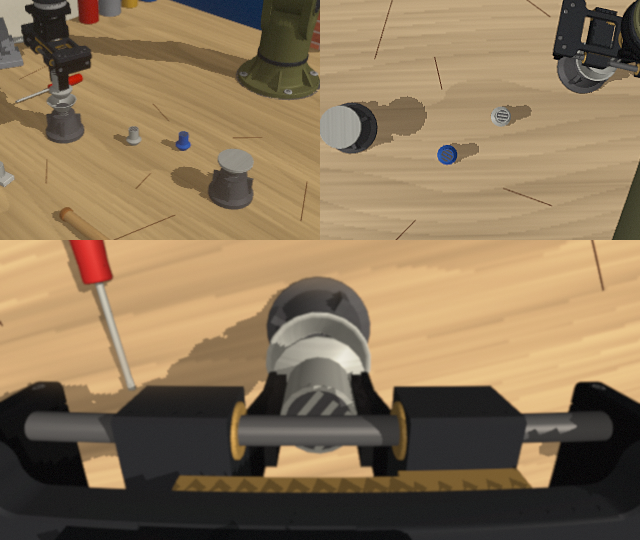

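The domed end is centred over the mouth in the wrist view, with both the rim and the collar near u = 318. There are 28 mm left to go down.

Emit:
servo_tool(series=[{"travel":[0,0,0.004],"angular":[0,0,0]},{"travel":[0,0,0.005],"angular":[0,0,0]},{"travel":[0,0,0.005],"angular":[0,0,0]},{"travel":[0,0,0.005],"angular":[0,0,0]},{"travel":[0,0,0.003],"angular":[0,0,0]}])

```text
time: 10.75
position: [0.5819, -0.2229, 0.1167]
tool_rot: [-0.374, -3.118, -0.0]
ft_force: [-1.2, 0.8, -3.4]
grip_width: 0.384
```

Emit:
servo_tool(series=[{"travel":[0,0,0],"angular":[0,0,0]},{"travel":[0,0,0],"angular":[0,0,0]},{"travel":[0,0,0.001],"angular":[0,0,0]},{"travel":[0,0,0.001],"angular":[0,0,0]},{"travel":[0,0,0],"angular":[0,0,0]}])

```text
time: 11.25
position: [0.5823, -0.223, 0.1155]
tool_rot: [0.374, 3.119, 0.0]
ft_force: [0.5, 0.0, -5.0]
grip_width: 0.381
```

Emit:
servo_tool(series=[{"travel":[0,0,0.001],"angular":[0,0,0]},{"travel":[0,0,0],"angular":[0,0,0]},{"travel":[0,0,0.001],"angular":[0,0,0]},{"travel":[0,0,0],"angular":[0,0,0]},{"travel":[0,0,0],"angular":[0,0,0]}])

```text
time: 11.75
position: [0.5823, -0.223, 0.1135]
tool_rot: [-0.374, -3.119, -0.0]
ft_force: [0.3, 0.8, -3.5]
grip_width: 0.382
```

Emit:
servo_tool(series=[{"travel":[0,0,0.001],"angular":[0,0,0]},{"travel":[0,0,0],"angular":[0,0,0]},{"travel":[0,0,0.0005],"angular":[0,0,0]},{"travel":[0,0,0],"angular":[0,0,0]},{"travel":[0,0,0],"angular":[0,0,0]}])

```text
time: 12.25
position: [0.5824, -0.2231, 0.1121]
tool_rot: [0.374, 3.119, 0.0]
ft_force: [-0.2, -0.0, -4.1]
grip_width: 0.381
```

Emit:
servo_tool(series=[{"travel":[0,0,0.0005],"angular":[0,0,0]},{"travel":[0,0,0],"angular":[0,0,0]},{"travel":[0,0,0],"angular":[0,0,0]}])

```text
time: 12.55
position: [0.5825, -0.2231, 0.1117]
tool_rot: [0.374, 3.119, -0.0]
ft_force: [0.8, -0.2, -3.3]
grip_width: 0.38
```

Emit:
servo_tool(series=[{"travel":[0,0,0.0005],"angular":[0,0,0]},{"travel":[0,0,0],"angular":[0,0,0]},{"travel":[0,0,0],"angular":[0,0,0]}])

```text
time: 12.85
position: [0.5826, -0.2232, 0.1116]
tool_rot: [0.374, 3.118, -0.0]
ft_force: [0.5, -0.4, 2.1]
grip_width: 0.381
```

Contact came at z = 0.1116, against 0.1115 predicted for the floor. The force rose from −4.4 to +2.1 N, so the head is on the floor. I'm lowering the grip force and opening.

Emit:
servo_tool(series=[{"travel":[0,0,0],"angular":[0,0,0]},{"travel":[0,0,0],"angular":[0,0,0]},{"travel":[0,0,0],"angular":[0,0,0]}], squeeze=5)

```text
time: 13.15
position: [0.5827, -0.2231, 0.1116]
tool_rot: [0.374, 3.118, 0.0]
ft_force: [-0.2, 0.7, 4.5]
grip_width: 0.387
```

Emit:
servo_tool(series=[{"travel":[0,0,0],"angular":[0,0,0]},{"travel":[0,0,0],"angular":[0,0,0]},{"travel":[0,0,0],"angular":[0,0,0]},{"travel":[0,0,0],"angular":[0,0,0]},{"travel":[0,0,0],"angular":[0,0,0]}], claw=0.07)

```text
time: 13.65
position: [0.5822, -0.223, 0.1109]
tool_rot: [-0.374, -3.119, -0.0]
ft_force: [0.2, 0.5, 0.1]
grip_width: 0.751
```

Emit:
servo_tool(series=[{"travel":[0,0,0],"angular":[0,0,0]},{"travel":[0,0,0],"angular":[0,0,0]},{"travel":[0,0,0],"angular":[0,0,0]},{"travel":[0,0,0],"angular":[0,0,0]}])

```text
time: 14.05
position: [0.5823, -0.223, 0.111]
tool_rot: [0.374, 3.119, 0.0]
ft_force: [-0.0, -0.4, 0.1]
grip_width: 0.802
```

```bash
python3 chk.py 8
```

```text
14.05 [ 0.58230808 -0.22301862  0.11103455] [ 2.50681531e-05  7.90680546e-05 -9.99999997e-01] [-0.03313943 -0.35031971  0.10095142] 0.8018220379822778
```

View pics/mix_8.png

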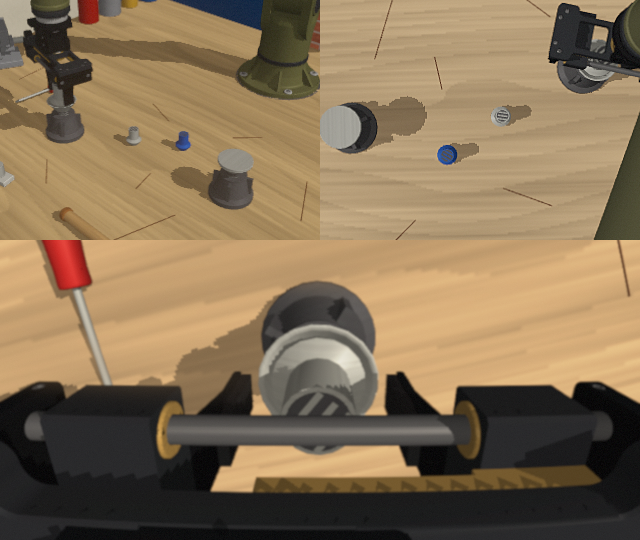

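The fingers are clear on both sides, the head stands in the cup, and the force is back to zero. I'm retreating upward, then aside so the top camera can see.

Emit:
servo_tool(series=[{"travel":[0,0,-0.005],"angular":[0,0,0]},{"travel":[0,0,-0.015],"angular":[0,0,0]},{"travel":[0,0,-0.025],"angular":[0,0,0]},{"travel":[0,0,-0.03],"angular":[0,0,0]},{"travel":[0,0,-0.03],"angular":[0,0,0]}])

```text
time: 14.7
position: [0.5823, -0.2233, 0.2184]
tool_rot: [0.375, 3.118, -0.0]
ft_force: [0.6, 0.6, -0.6]
grip_width: 0.809
```

Emit:
servo_tool(series=[{"travel":[0,0.01,-0.02],"angular":[0,0,0]},{"travel":[0,0.03,0],"angular":[0,0,0]},{"travel":[0,0.04,0],"angular":[0,0,0]},{"travel":[0,0.04,0],"angular":[0,0,0]},{"travel":[0,0.04,0],"angular":[0,0,0]}])

```text
time: 15.2
position: [0.6207, -0.0664, 0.2379]
tool_rot: [0.375, 3.117, 0.001]
ft_force: [0.1, 0.8, -0.3]
grip_width: 0.806
```

Emit:
servo_tool(series=[{"travel":[0,0.03,0],"angular":[0,0,0]},{"travel":[0,0.01,0],"angular":[0,0,0]},{"travel":[0,0,0],"angular":[0,0,0]},{"travel":[0,0,0],"angular":[0,0,0]},{"travel":[0,0,0],"angular":[0,0,0]}])

```text
time: 15.7
position: [0.6292, -0.0317, 0.2366]
tool_rot: [0.38, 3.118, -0.001]
ft_force: [-0.5, -0.2, -0.3]
grip_width: 0.805
```

```bash
python3 chk.py 9
python3 - <<'E'
from h import *
t=cv2.imread('pics/top_9.png')[100:200,420:520]; s=cv2.imread('pics/scene_9.png')[130:230,190:290]
K=lambda c:np.array([[c['fx'],0,c['cx']],[0,c['fy'],c['cy']],[0,0,1]])
f=4; out=[]
for n,im,off in (('top',t,(420,100)),('scene',s,(190,130))):
    c=ctrl.calibration(n); big=cv2.resize(im,None,fx=f,fy=f,interpolation=cv2.INTER_CUBIC); a=np.linspace(0,6.283,60)
    for z,r in ((.09,.034),(.132,.017)):
        q=cv2.projectPoints(np.c_[.5823+r*np.cos(a),-.223+r*np.sin(a),a*0+z],c['rvec'],c['tvec'],K(c),c['distortion'])[0][:,0]
        cv2.polylines(big,[np.int32((q-off+.5)*f)],True,(0,255,0) if z<.1 else (0,0,255),1)
    out.append(big)
cv2.imwrite('pics/fin9.png',np.hstack(out))
E
```

```text
15.7 [ 0.62924842 -0.03172065  0.23660294] [ 5.13162610e-04 -9.95003245e-04 -9.99999373e-01] [-0.45894188 -0.23131938 -0.31563663] 0.8053767229650185
```

View pics/fin9.png

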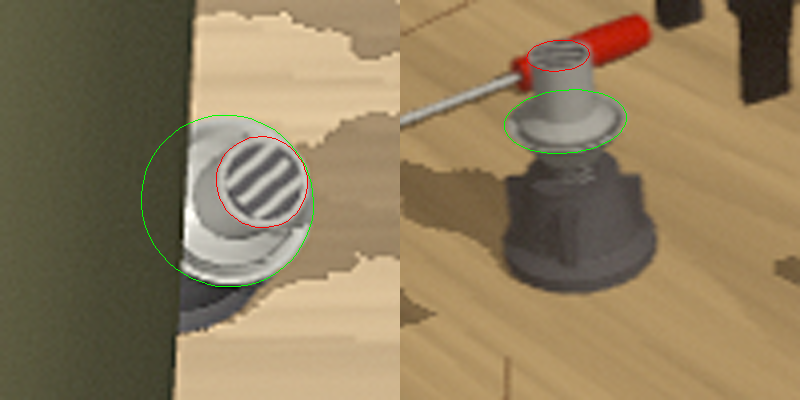

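View pics/scene_9.png

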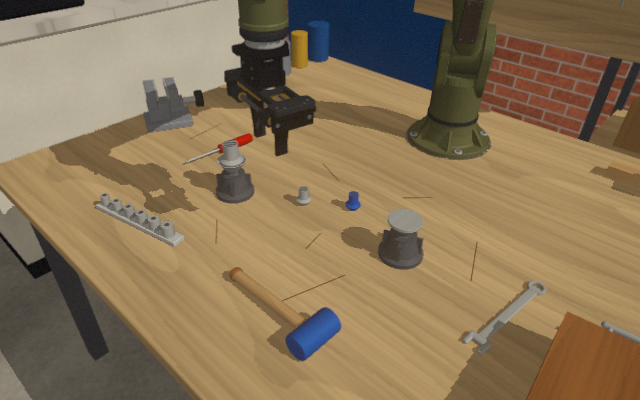

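Both views agree. The shank top falls on the circle predicted for a height of 132 mm and the rim is where it was, so the head is fully seated and upright. The flat jack hasn't moved, and the gripper is clear.

```bash
python3 -c "
from bench import ctrl
print(ctrl.close_job())"
```

```text
the job is handed in; nothing more can be done
None
```

The large grey head is seated in the dished jack's cup and released, and I handed the job in at about 16 s of the 38 s allowed.

- **Grasp:** I gripped the head by its shank at 40 N and lifted it. The opening read about 33 mm against the 34 mm shank.
- **Seating:** I lowered it gently into the cup until the wrist force changed from −4.4 N to +2.1 N. That happened at a TCP height of 0.1116 m, against 0.1115 m predicted for the cup floor. I then opened the fingers and moved the arm clear.
- **Final checks:** In the top and scene views the shank top lies on the circle predicted for a head 132 mm up on the cup's axis, upright to the eye. The cup rim is where it was at the start. The flat jack looks unmoved in the scene view. The wrist force was near zero.
- **What disagreed or failed:** The first move calls were refused because a required field was missing, and nothing moved. The arm also settled up to about 5 mm off after some moves, which I corrected before grasping. In the last top view the arm hid part of the cup, so only the visible side of the rim was checked there.

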